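# Reassemble the spice grinder and hold its spindle home

### The arm

A 6-joint arm with a two-finger parallel gripper is mounted at the origin on a cart in front of the work surface, level with it; the furniture and walls round the work are solid. World frame = base frame: x ahead of the robot, y to its left, z up, the work surface at z = 0. Lengths are in m, angles in degrees, forces in N, time in s.
With the tool pointing down it reaches from about 0.375 to 0.975 m from the base axis. Payload 3.8 kg.
Tool frame: the origin (TCP) lies on the mounting face of the last link; the fingertips stand 173 mm ahead of it and the grasp point (between the pads) lies 155 mm ahead of it; z points along the fingers, y is the direction in which the jaws open and shut (so a half turn about z gives the same grasp; the last joint's range is limited). The gripper opens to 85 mm and grips with 20 to 120 N. Pads are 22 mm wide; open, the fingers measure 114 mm over their backs; the gripper's body (76 mm by 85 mm) begins 54 mm behind the grasp point. The pads swing forward as they close: fully open they stand 13 mm farther back than shut.
Start: joints at [-77.114, 15.12, 91.902, -0, 72.978, -2.114], TCP at [0.175, -0.652, 0.405] pointing down, gripper open.
Joint ranges: [-150.88, 150.88], [-54.13, 125.18], [17.81, 147.31], [-75.09, 255.09], [0, 152.58], [-146.25, 146.25]. Speed limits (degrees/s): [147.25, 147.25, 180, 180, 180, 180].

### API

Orientations are given as [roll, pitch, yaw] about the fixed x, y, z axes, in that order (R = Rz(yaw) Ry(pitch) Rx(roll)).
In Python, from cell import bot, cams, ticket, finder gives the robot as it stands.
- The arm moves only by the tool step_arm, never from a script. Its argument "deltas" is a list of rows, each an object of numbers: "tx", "ty", "tz": the shift along the tool's x, y, z in mm; "yaw": the turn about the tool's z in rad; "claw": the finger opening in mm, from 0 to 85.4. In form: [{"tx": .., "ty": .., "tz": .., "yaw": .., "claw": ..}, ...]. A call has 1 to 12 rows; each row shifts and turns the commanded pose from where the row before left it, along the tool's axes as they then stand; what a row does not reach is not made up. A row lasts 1/12 s, in which the tool goes at most 41.7 mm and 7.16 degrees, less where a joint would pass 70% of its speed; a pose out of reach is approached as far as the arm can. A call with a gripper value outside its range is refused whole. The fingers move at their own pace and stop on an object; "squeeze" is the grip in N (left out, the last holds). Time passes only in rows, so rows that do not move let the fingers close. It gives the time, the measured TCP pose, the force and the opening at its end, in the units of the state.
- bot.get_state(): the state, without advancing time (a new reading comes with each control period).
- cams.capture(name): name is "scene" or "top"; returns the picture (384x512x3 uint8, red, green, blue); there is no depth.
- cams.camera_info(name): a dict with "fovy" (degrees; the focal length in pixels is half the picture's height over the tangent of half this angle, whatever the lens; pixels are square), "cx", "cy" (the principal point, pixels), "world_to_cam" (4x4, takes a point from world to camera coordinates). Camera axes: x right, y down, z forward; pixel columns grow to the right and rows downward; lengths in m; the calibration is good to about 2 mm. A picture is of the moment at which its call begins. camera_info takes no time and is no camera call.
- ticket.finish_job(): hands the job in, once; it reports no verdict.
Trained networks look in the newest picture that a camera, given by its name, has taken for a name from the list of things; names that differ only in an ending like _2 or _b are one class to them, and where a whole thing is asked for, a point or a joint stands for the part that bears it (a point fixed in the world has none). Each returns a list of dicts, best first, with "score" (0 to 1); they miss things now and then, are a little off and sometimes report something else, mostly with a low value. They report only what shows in the picture. A call takes as long as a camera call.
- finder.search_frame(target, camera): "box" ([left, top, width, height] in pixels, round what is visible of it).
- finder.pinpoint(target, camera): "uv" ([column, row] in pixels: a listed point, or the origin of a listed thing).
The state is a dict: "time": time; "joint_positions": joint angles; "dq": joint speeds; "effort": joint torques, N m; "position": TCP position; "tool_rot": TCP orientation; "force": force on the tool from outside, world axes, zero at the start; "torque": the same for the moment, N m; "finger_gap": finger opening in m.
Only numpy, scipy, OpenCV 4.12 (cv2) and the standard library are available. Lean on these libraries where they do the work, as an engineer would, in place of code of your own. Each camera call takes 0.05 s, during which the arm holds its last target. There are 200 camera calls.

### The job

Put the washed spice grinder together: lay the large grinding ring flat and centred on the square steel plate of the grinder base, then the small ring centred on top of it. Then take the spindle from its tube stand, turn it so that its cross-shaped foot meshes with the cross-shaped socket, slide it down through both rings and press it fully home against the spring until its collar sits flush on the small ring. Finish while still holding the spindle pressed down like that (do not let go), with the glass and the tin left standing where they are.

Things in the scene. Friction and masses are not known exactly. Their poses are not given: they have to be found in the camera images.
- base: Grinder base, fixed: grey round drum 132 mm across, 33 mm high, carrying a square steel plate (84 x 84 mm, larger than both rings) whose flat top is 45 mm above the worktop, with a fine dark circle, 67 mm across, round its centre. A short black dial sticks out of the drum on the base's -x side. Origin: centre of the underside; z up; x and y along the plate's edges.
- socket (a point): Centre of the cross-shaped spline socket, at the level of the plate's top (45 mm up); axes as the base's. Two crossed slots, along the base's x and y, each 31 mm long and 10 mm wide, walls straight, without chamfer. A black sprung plunger fills the cross 10 mm below the plate's top.
- plunger (a joint): Travel of the sprung plunger in the socket, m: 0 at rest, grows as it is pressed down, stops at 0.012. The spring pushes back with 2.8 N at 0 and about 9 N at 0.009, the travel when the spindle is fully home with both rings in place; let go, the spring lifts the spindle again.
- large_ring: Large grinding ring, white ceramic, loose, lying flat: 64 mm outside, 38 mm bore, 16 mm high, 80 g, fine ridges on top (1 mm or less, of no effect). Origin: centre of the underside, z up. Round, so it may be gripped across the rim in any direction.
- small_ring: Small grinding ring, white ceramic, loose, lying flat: 54 mm outside, 38 mm bore, 16 mm high, 80 g. Origin: centre of the underside, z up. Which ring lies left and which right of the base varies.
- spindle: Spindle, 97 mm long, 120 g, upright. Origin: lower end of its foot, on the axis; z up; x, y along the arms of the cross and square to the head's flats. From below: steel cross foot (arms 28 mm tip to tip, 7 thick, to z 24; lowest 6 mm stepped down to 22 and 4 as lead-in), shaft 18 thick, collar 50 wide at z 51 to 57, black square head 22 x 22 at z 57 to 97. Fits at every quarter turn.
- spindle_head (a point): Point on the spindle's axis at the height to grip the square head, 79 mm above the lower end of the foot; axes as the spindle's. Fully home, the foot's lower end is 19 mm below the plate's top and the collar rests on the small ring.
- stand: Fixed upright steel tube, 50 mm outside, 39 mm inside, 56 mm high, open at the top. At the start the spindle hangs in it by its collar, turned at random, the lower end of its foot 5 mm above the worktop. Origin: centre of the underside.
- glass: Drinking glass, 81 mm across, 91 mm high, bystander; origin: centre of the underside.
- tin: Food tin, 75 mm across, 58 mm high, bystander; origin: centre of the underside.

How it is judged:
By the outcome, as a careful person would: the job done as asked, in the order asked, and still so for the second after the job is handed in, while the arm keeps its last pose, push and grip.
It also fails if it takes over 67 s, if anything falls off the work surface, if the arm or the gripper's body presses on something with over 40 N, if the wrist force passes 120 N, or if a joint passes its speed limit or range.

## Working session

There is one attempt and no reset: what is moved stays moved. The work goes in short steps, Python scripts to look and compute and a tool call to move; the robot and the scene stay as the last step left them, time stands still between calls to the robot, and variables do not carry over. Pictures are saved under pics/ and viewed, about 8 in all and at most 12, crops included, and the job is handed in when it is done.

Besides the shell and the picture viewer there is one more tool, called after "Call:" as name(argument=value, ...), one argument or row to a line, values as JSON. step_arm: Moves the arm, as the interface text tells. Its arguments: {"type":"object","properties":{"deltas":{"type":"array"},"squeeze":{"type":"number"}},"required":["deltas"]}

```bash
mkdir -p pics; ls; python3 - <<'E'
from cell import bot,cams,finder
import cv2,numpy as np
s=bot.get_state();print({k:np.round(v,3).tolist() for k,v in s.items()})
for c in("scene","top"):
    im=cams.capture(c);cv2.imwrite(f"pics/{c}0.png",im[:,:,::-1])
    i=cams.camera_info(c);print(c,i)
    for t in("base","socket","large_ring","small_ring","spindle_head","stand","glass","tin"):
        print(t,[(np.round(d["uv"],1).tolist(),round(d["score"],2)) for d in finder.pinpoint(t,c)[:2]],[(np.round(d["box"],1).tolist(),round(d["score"],2)) for d in finder.search_frame(t,c)[:2]])
a=cv2.imread("pics/scene0.png");b=cv2.imread("pics/top0.png")
E
```

```text
pics
{'time': 0.0, 'joint_positions': [-77.114, 15.171, 91.981, -0.0, 72.978, -2.115], 'dq': [0.044, -0.071, 0.012, -0.026, -0.097, 0.051], 'effort': [-0.001, -51.511, -36.732, -0.0, 0.013, -0.0], 'position': [0.175, -0.652, 0.403], 'tool_rot': [-179.87, -0.004, 15.002], 'force': [-0.256, 0.409, -0.08], 'torque': [0.029, -0.022, -0.044], 'finger_gap': 0.085}
scene {'fovy': 46.78615100565081, 'cx': 252.22826202619945, 'cy': 193.0025633063886, 'world_to_cam': array([[ 0.63313056, -0.77403552, -0.00383637, -0.40717268],
       [-0.4464922 , -0.36115547, -0.81866443,  0.29852715],
       [ 0.63228982,  0.52003437, -0.57425938,  0.65621086],
       [ 0.        ,  0.        ,  0.        ,  1.        ]])}
base [([216.0, 170.9], 0.34)] [([203.6, 212.8, 68.5, 53.4], 0.63)]
socket [] [([203.1, 212.8, 71.5, 51.0], 0.84)]
large_ring [([312.5, 297.9], 0.97), ([239.2, 229.3], 0.47)] [([293.8, 285.2, 39.3, 38.3], 0.85)]
small_ring [([171.5, 215.1], 0.91)] [([157.1, 204.5, 25.9, 17.8], 0.53)]
spindle_head [([252.2, 166.4], 0.94)] [([241.8, 156.2, 22.2, 28.1], 0.63)]
stand [([252.9, 196.9], 0.64)] [(
[... 428 characters left out ...]
421678,  1.22412221],
       [ 0.        ,  0.        ,  0.        ,  1.        ]])}
base [([251.1, 218.2], 0.88), ([219.9, 160.9], 0.66)] [([225.4, 196.2, 45.4, 48.7], 0.75)]
socket [([250.2, 215.1], 0.67)] [([227.0, 191.3, 45.8, 54.1], 0.73), ([214.4, 161.9, 12.4, 11.0], 0.64)]
large_ring [([323.0, 228.7], 0.56)] [([310.1, 217.7, 22.8, 22.9], 0.49)]
small_ring [([178.5, 225.2], 0.74)] [([167.1, 214.1, 24.8, 20.4], 0.5)]
spindle_head [([217.3, 152.9], 0.71)] [([210.3, 148.0, 20.6, 16.1], 0.7)]
stand [([218.8, 161.0], 0.43)] [([210.6, 160.0, 15.5, 12.5], 0.44)]
glass [([169.6, 148.9], 0.92)] [([148.1, 122.4, 31.4, 38.6], 0.6)]
tin [([248.3, 214.3], 0.33)] [([285.1, 155.2, 30.6, 24.3], 0.84)]
```

View pics/top0.png

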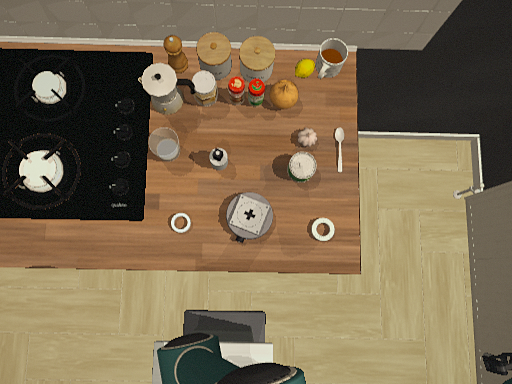

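View pics/scene0.png

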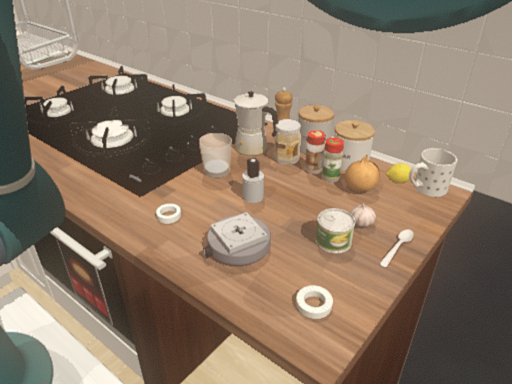

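The top view shows the base at about (250,216), the small ring at (180,223), the large ring at (323,229) and the spindle at (218,155). Next I'll look closer with enlarged crops.

```bash
cat > h.py <<'E'
import numpy as np,cv2
from cell import bot,cams,finder
I={c:cams.camera_info(c) for c in("scene","top")}
def f(c): return 192/np.tan(np.radians(I[c]["fovy"]/2))
def proj(c,P):
    P=np.atleast_2d(P);T=I[c]["world_to_cam"];q=P@T[:3,:3].T+T[:3,3]
    return q[:,:2]/q[:,2:]*f(c)+[I[c]["cx"],I[c]["cy"]]
def ray(c,uv,z):
    T=I[c]["world_to_cam"];R=T[:3,:3];o=-R.T@T[:3,3]
    d=R.T@np.r_[(np.array(uv)-[I[c]["cx"],I[c]["cy"]])/f(c),1]
    return o+d*(z-o[2])/d[2]
def crop(im,uv,w,h,k):
    u,v=int(uv[0])-w//2,int(uv[1])-h//2
    return cv2.resize(im[v:v+h,u:u+w],None,fx=k,fy=k,interpolation=cv2.INTER_CUBIC)
E
python3 - <<'E'
from h import *
t=cv2.imread("pics/top0.png");s=cv2.imread("pics/scene0.png")
A=np.hstack([crop(t,p,w,64,5) for p,w in(((250,217),64),((180,223),40),((323,229),40))][:3])
B=np.hstack([crop(s,p,w,64,4) for p,w in(((239,240),80),((169,215),40),((314,302),50))])
B=B[:,:720];A=A[:,:720]
print(A.shape,B.shape)
B=np.pad(B,((0,0),(0,A.shape[1]-B.shape[1]),(0,0)))if B.shape[1]<A.shape[1] else B
cv2.imwrite("pics/m1.png",np.vstack([A,B]))
g={"base":("top",(250,215),.045),"base_s":("scene",(239.5,231),.045),"L":("top",(323,229),.016),"Ls":("scene",(313.5,297.5),.016),"S":("top",(180,223),.016),"Ss":("scene",(169,211),.016),
"sp":("top",(217.3,152.9),.084),"sps":("scene",(252.2,166.4),.084)}
for k,(c,uv,z) in g.items(): print(k,ray(c,uv,z).round(4))
E
```

```text
(320, 720, 3) (256, 680, 3)
base [ 0.4874 -0.0887  0.045 ]
base_s [ 0.4899 -0.0925  0.045 ]
L [ 0.4567 -0.2919  0.016 ]
Ls [ 0.4595 -0.2905  0.016 ]
S [0.4643 0.1033 0.016 ]
Ss [0.4691 0.0986 0.016 ]
sp [0.6483 0.0033 0.084 ]
sps [0.6483 0.0039 0.084 ]
```

View pics/m1.png

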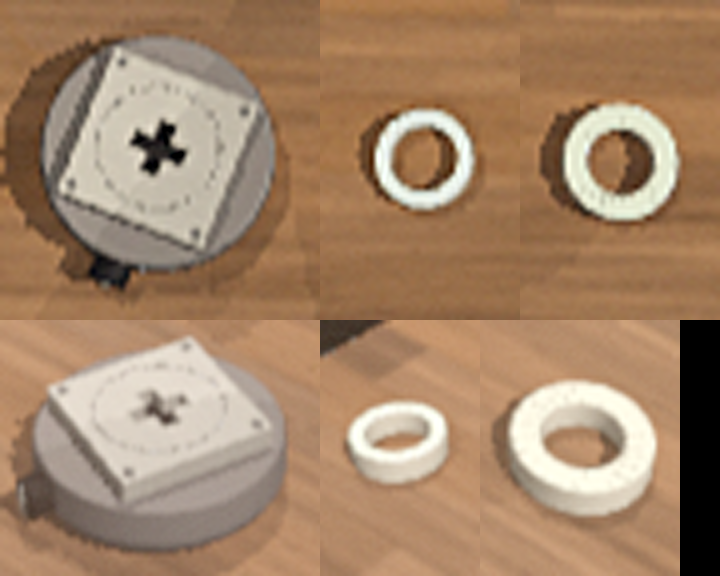

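```bash
cat >> h.py <<'E'
from scipy.optimize import least_squares,minimize
def poly(c,shape,pts,k=8):
    m=np.zeros(shape[:2],np.float32);M=np.zeros((shape[0]*k,shape[1]*k),np.uint8)
    cv2.fillPoly(M,[np.int32(np.round((proj(c,pts)+.5)*k))],255)
    return cv2.resize(M,(shape[1],shape[0]),interpolation=cv2.INTER_AREA)/255.
def ringmask(c,shape,x,y,z,r,h=.016):
    a=np.linspace(0,2*np.pi,72);P=np.c_[x+r*np.cos(a),y+r*np.sin(a)]
    Q=np.r_[np.c_[P,0*a+z],np.c_[P,0*a+z+h]]
    H=cv2.convexHull(np.float32(proj(c,Q)))[:,0]
    k=8;M=np.zeros((shape[0]*k,shape[1]*k),np.uint8);cv2.fillPoly(M,[np.int32(np.round((H+.5)*k))],255)
    return cv2.resize(M,(shape[1],shape[0]),interpolation=cv2.INTER_AREA)/255.
def cent(m):
    v,u=np.mgrid[:m.shape[0],:m.shape[1]];return np.array([(m*u).sum(),(m*v).sum()])/m.sum()
def ringfit(c,im,uv,x0,z,r,h=.016):
    hsv=cv2.cvtColor(im,cv2.COLOR_BGR2HSV)
    m=((hsv[...,2]>120)&(hsv[...,1]<85)).astype(np.uint8)
    w=np.zeros_like(m);cv2.circle(w,(int(uv[0]),int(uv[1])),26,1,-1);m*=w
    n,l,st,_=cv2.connectedComponentsWithStats(m);j=1+np.argmax(st[1:,4])
    H=cv2.findContours((l==j).astype(np.uint8),0,2)[0][0];f=np.zeros_like(m);cv2.drawContours(f,[H],-1,1,-1)
    g=cent(f);x=np.array(x0[:2],float)
    for _ in range(4):
        mm=ringmask(c,im.shape,*x,z,r,h);e=g-cent(mm)
        x+= (ray(c,g,z)-ray(c,g-e,z))[:2]
    return x,f.sum(),mm.sum()
E
python3 - <<'E'
from h import *
t=cv2.imread("pics/top0.png");s=cv2.imread("pics/scene0.png")
for n,r,a,b,x in(("L",.032,(323,229),(313,302),(.457,-.291)),("S",.027,(180,223),(169,213),(.466,.1))):
    print(n,ringfit("top",t,a,x,0,r),ringfit("scene",s,b,x,0,r))
def cross(x,y,th,a=.0155,b=.005,z=.045):
    p=np.array([[a,-b],[a,b],[b,b],[b,a],[-b,a],[-b,b],[-a,b],[-a,-b],[-b,-b],[-b,-a],[b,-a],[b,-b]])
    R=np.array([[np.cos(th),-np.sin(th)],[np.sin(th),np.cos(th)]])
    return np.c_[p@R.T+[x,y],np.full(12,z)]
def sq(x,y,th,a=.042,z=.045):
    R=np.array([[np.cos(th),-np.sin(th)],[np.sin(th),np.cos(th)]])
    return np.c_[np.array([[a,a],[-a,a],[-a,-a],[a,-a]])@R.T+[x,y],np.full(4,z)]
g=cv2.cvtColor(t,cv2.COLOR_BGR2GRAY).astype(float)
u,v=250,215
sl=np.s_[v-10:v+11,u-10:u+11]
def cost(p,ret=0):
    m=poly("top",g.shape,cross(p[0],p[1],p[2]))[sl].ravel();A=np.c_[m,1-m];y=g[sl].ravel()
    k=np.linalg.lstsq(A,y,rcond=None)[0];return ((A@k-y)**2).mean()
best=min((minimize(cost,[.487,-.0887,q],method="Nelder-Mead",options=dict(initial_simplex=np.array([[.487,-.0887,q],[.491,-.0887,q],[.487,-.0847,q],[.487,-.0887,q+.15]]))) for q in(-.5,-.3,.1,.4)),key=lambda r:r.fun)
print("cross top",best.x,np.degrees(best.x[2]),best.fun)
# plate top quad, edge-contrast fit in both cams
for c,im in(("top",t),("scene",s)):
    G=cv2.cvtColor(im,cv2.COLOR_BGR2GRAY).astype(float)
    def cc(p):
        i=poly(c,G.shape,sq(*p,a=.041)); i2=poly(c,G.shape,sq(*p,a=.037)); o=poly(c,G.shape,sq(*p,a=.046)); o2=poly(c,G.shape,sq(*p,a=.0425))
        a=i-i2;b=np.clip(o-o2,0,1);ma=(a*G).sum()/a.sum();mb=(b*G).sum()/b.sum()
        return (a*(G-ma)**2).sum()/a.sum()-4*abs(ma-mb)
    x0=np.array([best.x[0]+(.002 if c=="scene" else 0),best.x[1]-(.002 if c=="scene" else 0),best.x[2]])
    r=minimize(cc,x0,method="Nelder-Mead",options=dict(initial_simplex=x0+np.array([[0,0,0],[.003,0,0],[0,.003,0],[0,0,.05]])))
    print("plate",c,r.x,np.degrees(r.x[2]),r.fun)
C=[ [c,] for c in()]
# bright spindle head
cv2.imwrite("pics/m2.png",np.hstack([crop(t,(218,155),40,50,9),crop(s,(253,180),44,50,9)]))
E
```

```text
L (array([ 0.45771945, -0.29228281]), np.uint64(431), np.float64(442.89019607843136)) (array([ 0.45932968, -0.29200387]), np.uint64(1029), np.float64(1015.5803921568628))
S (array([0.4670406 , 0.10322783]), np.uint64(322), np.float64(319.58039215686273)) (array([0.47012904, 0.10385107]), np.uint64(438), np.float64(415.62745098039215))
cross top [ 0.48984514 -0.08625749 -0.37514455] -21.494199400159935 319.9340754639517
plate top [ 0.49044104 -0.08648092 -0.35899249] -20.568754294444663 -19.62323541732792
plate scene [ 0.4924373  -0.0870128  -0.36432007] -20.874002269966457 -31.029028937991114
```

View pics/m2.png

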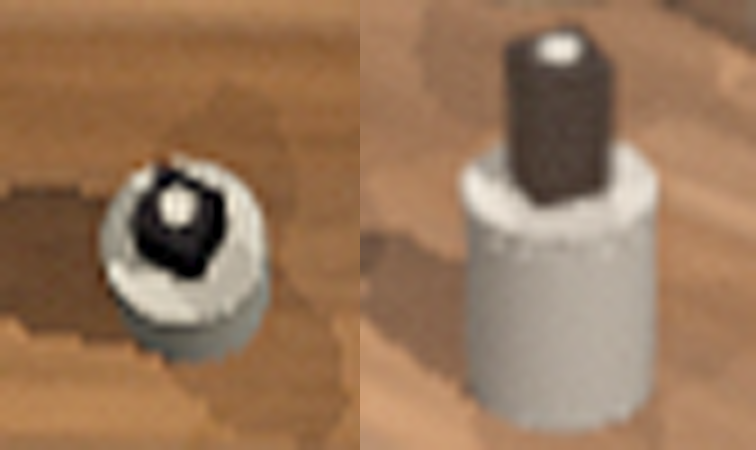

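```bash
cat > sp.py <<'E'
from h import *
def box(x,y,th,z0,z1,a=.011):
    R=np.array([[np.cos(th),-np.sin(th)],[np.sin(th),np.cos(th)]])
    p=np.array([[a,a],[-a,a],[-a,-a],[a,-a]])@R.T+[x,y]
    return np.r_[np.c_[p,np.full(4,z0)],np.c_[p,np.full(4,z1)]]
def hullmask(c,shape,P,k=8):
    H=cv2.convexHull(np.float32(proj(c,P)))[:,0]
    M=np.zeros((shape[0]*k,shape[1]*k),np.uint8);cv2.fillPoly(M,[np.int32(np.round((H+.5)*k))],255)
    return cv2.resize(M,(shape[1],shape[0]),interpolation=cv2.INTER_AREA)/255.
def spfit(c,im,x0,z0=.062,z1=.102):
    G=im.max(2).astype(float)
    u,v=np.int32(proj(c,[[*x0[:2],(z0+z1)/2]])[0]);sl=np.s_[v-14:v+15,u-14:u+15]
    y=(G[sl]<100).astype(np.uint8);n,l,st,ce=cv2.connectedComponentsWithStats(y)
    j=l[14,14] or 1+np.argmax(st[1:,4])
    H=cv2.findContours((l==j).astype(np.uint8),0,2)[0][0];y=np.zeros_like(y);cv2.drawContours(y,[H],-1,1,-1)
    def cost(p): return ((hullmask(c,G.shape,box(*p,z0,z1))[sl]-y)**2).sum()
    R=[]
    for q in np.radians([0,22,45,67]):
        s=np.array([*x0[:2],q]);R.append(minimize(cost,s,method="Nelder-Mead",options=dict(maxfev=150,initial_simplex=s+np.array([[0,0,0],[.003,0,0],[0,.003,0],[0,0,.2]]))))
    R.sort(key=lambda r:r.fun)
    return [(r.x[:2].round(4),np.degrees(r.x[2]).round(1)%90,round(r.fun,1),int(y.sum())) for r in R]
E
python3 - <<'E'
from sp import *
for c in("top","scene"):
    im=cv2.imread(f"pics/{c}0.png")
    for r in spfit(c,im,(.648,.0035)):print(c,r)
print(ray("top",(217.2,152.6),.102),ray("scene",(231+(558-360)/9-.5,155+47/9-.5),.102))
E
```

```text
top (array([0.6445, 0.003 ]), np.float64(65.7), np.float64(5.9), 100)
top (array([0.6445, 0.003 ]), np.float64(65.7), np.float64(5.9), 100)
top (array([0.6443, 0.0031]), np.float64(64.3), np.float64(6.0), 100)
top (array([0.6447, 0.0031]), np.float64(64.2), np.float64(6.1), 100)
scene (array([0.6458, 0.001 ]), np.float64(46.9), np.float64(46.4), 167)
scene (array([0.6492, 0.0041]), np.float64(46.8), np.float64(46.9), 167)
scene (array([0.6473, 0.0022]), np.float64(49.2), np.float64(47.3), 167)
scene (array([0.6494, 0.0043]), np.float64(47.2), np.float64(47.3), 167)
[0.64443895 0.00245521 0.102     ] [0.64854902 0.00314487 0.102     ]
```

Call:
step_arm(
  deltas=[
    {"tx": 28, "ty": -21, "tz": 8, "claw": 85},
    {"tx": 28, "ty": -21, "tz": 8},
    {"tx": 28, "ty": -21, "tz": 8},
    {"tx": 28, "ty": -21, "tz": 8},
    {"tx": 28, "ty": -21, "tz": 8},
    {"tx": 28, "ty": -21, "tz": 8},
    {"tx": 28, "ty": -21, "tz": 8},
    {"tx": 28, "ty": -21, "tz": 8},
    {"tx": 28, "ty": -21, "tz": 8},
    {"tx": 28, "ty": -21, "tz": 8},
    {"tx": 28, "ty": -21, "tz": 8},
    {"tx": 28, "ty": -21, "tz": 8},
  ],
  squeeze=40,
)

```text
invalid input at $.deltas[0]: expected keys tx, ty, tz, yaw, claw
```

Call:
step_arm(
  deltas=[
    {"tx": 28, "ty": -21, "tz": 8, "yaw": 0, "claw": 85},
    {"tx": 28, "ty": -21, "tz": 8, "yaw": 0, "claw": 85},
    {"tx": 28, "ty": -21, "tz": 8, "yaw": 0, "claw": 85},
    {"tx": 28, "ty": -21, "tz": 8, "yaw": 0, "claw": 85},
    {"tx": 28, "ty": -21, "tz": 8, "yaw": 0, "claw": 85},
    {"tx": 28, "ty": -21, "tz": 8, "yaw": 0, "claw": 85},
    {"tx": 28, "ty": -21, "tz": 8, "yaw": 0, "claw": 85},
    {"tx": 28, "ty": -21, "tz": 8, "yaw": 0, "claw": 85},
    {"tx": 28, "ty": -21, "tz": 8, "yaw": 0, "claw": 85},
    {"tx": 28, "ty": -21, "tz": 8, "yaw": 0, "claw": 85},
    {"tx": 28, "ty": -21, "tz": 8, "yaw": 0, "claw": 85},
    {"tx": 28, "ty": -21, "tz": 8, "yaw": 0, "claw": 85},
  ],
  squeeze=40,
)

```text
time: 2.7
position: [0.4348, -0.3202, 0.3087]
tool_rot: [180.0, -0.0, 15.0]
force: [0.2, -0.1, 0.2]
finger_gap: 0.085
```

Call:
step_arm(
  deltas=[
    {"tx": 16, "ty": -11, "tz": 20, "yaw": 0, "claw": 85},
    {"tx": 15, "ty": -11, "tz": 25, "yaw": 0, "claw": 85},
    {"tx": 0, "ty": 0, "tz": 25, "yaw": 0, "claw": 85},
    {"tx": 0, "ty": 0, "tz": 25, "yaw": 0, "claw": 85},
    {"tx": 0, "ty": 0, "tz": 10, "yaw": 0, "claw": 85},
    {"tx": 0, "ty": 0, "tz": 0, "yaw": 0, "claw": 85},
    {"tx": 0, "ty": 0, "tz": 0, "yaw": 0, "claw": 85},
    {"tx": 0, "ty": 0, "tz": 0, "yaw": 0, "claw": 85},
  ],
)

```text
time: 3.37
position: [0.4589, -0.2932, 0.2052]
tool_rot: [179.9, -0.1, 15.0]
force: [-0.6, -0.3, 0.8]
finger_gap: 0.0854
```

```bash
python3 - <<'E'
from h import *
s=bot.get_state();print(s["position"],s["tool_rot"])
im=cams.capture("scene")[:,:,::-1].copy();cv2.imwrite("pics/s1.png",im)
cv2.imwrite("pics/s1c.png",crop(im,(314,270),110,110,5))
E
```

```text
[ 0.4589494  -0.29318332  0.20523164] [ 1.79887430e+02 -9.36634518e-02  1.49694682e+01]
```

View pics/s1c.png

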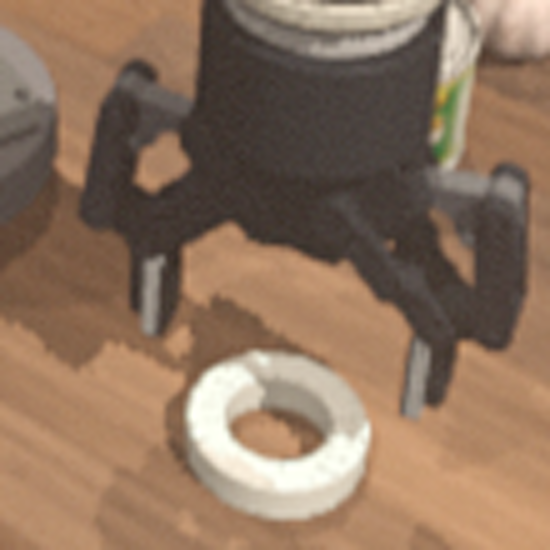

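Call:
step_arm(
  deltas=[
    {"tx": 0, "ty": 0, "tz": 12, "yaw": 0, "claw": 85},
    {"tx": 0, "ty": 0, "tz": 12, "yaw": 0, "claw": 85},
    {"tx": 0, "ty": 0, "tz": 9, "yaw": 0, "claw": 85},
    {"tx": 0, "ty": 0, "tz": 0, "yaw": 0, "claw": 85},
    {"tx": 0, "ty": 0, "tz": 3, "yaw": 0, "claw": 85},
    {"tx": 0, "ty": 0, "tz": 0, "yaw": 0, "claw": 85},
    {"tx": 0, "ty": 0, "tz": 0, "yaw": 0, "claw": 85},
  ],
)

```text
time: 4.0
position: [0.4583, -0.2924, 0.1676]
tool_rot: [-180.0, 0.0, 15.0]
force: [-0.6, 0.2, 0.4]
finger_gap: 0.0851
```

Call:
step_arm(
  deltas=[
    {"tx": 0, "ty": 0, "tz": 0, "yaw": 0, "claw": 60},
    {"tx": 0, "ty": 0, "tz": 0, "yaw": 0, "claw": 55},
    {"tx": 0, "ty": 0, "tz": 0, "yaw": 0, "claw": 55},
    {"tx": 0, "ty": 0, "tz": 0, "yaw": 0, "claw": 55},
    {"tx": 0, "ty": 0, "tz": 0, "yaw": 0, "claw": 55},
    {"tx": 0, "ty": 0, "tz": 0, "yaw": 0, "claw": 55},
    {"tx": 0, "ty": 0, "tz": 0, "yaw": 0, "claw": 55},
    {"tx": 0, "ty": 0, "tz": 0, "yaw": 0, "claw": 55},
  ],
)

```text
time: 4.67
position: [0.4587, -0.2926, 0.1684]
tool_rot: [179.9, -0.1, 15.0]
force: [-0.2, -0.8, 5.1]
finger_gap: 0.0613
```

Call:
step_arm(
  deltas=[
    {"tx": 0, "ty": 0, "tz": -1, "yaw": 0, "claw": 55},
    {"tx": 0, "ty": 0, "tz": 0, "yaw": 0, "claw": 55},
    {"tx": 0, "ty": 0, "tz": 0, "yaw": 0, "claw": 55},
    {"tx": 0, "ty": 0, "tz": 0, "yaw": 0, "claw": 55},
  ],
)

```text
time: 5.0
position: [0.458, -0.2922, 0.1684]
tool_rot: [-180.0, 0.0, 15.0]
force: [-0.6, 0.9, 0.5]
finger_gap: 0.0614
```

Call:
step_arm(
  deltas=[
    {"tx": 0, "ty": 0, "tz": -10, "yaw": 0, "claw": 55},
    {"tx": 0, "ty": 0, "tz": -15, "yaw": 0, "claw": 55},
    {"tx": 0, "ty": 0, "tz": -25, "yaw": 0, "claw": 55},
    {"tx": 0, "ty": 0, "tz": -35, "yaw": 0, "claw": 55},
    {"tx": 0, "ty": 0, "tz": -35, "yaw": 0, "claw": 55},
    {"tx": 0, "ty": 0, "tz": 0, "yaw": 0, "claw": 55},
    {"tx": 0, "ty": 0, "tz": 0, "yaw": 0, "claw": 55},
  ],
)

```text
time: 5.58
position: [0.4594, -0.2931, 0.2923]
tool_rot: [179.7, -0.2, 15.0]
force: [0.1, 0.3, -1.0]
finger_gap: 0.0613
```

```bash
python3 - <<'E'
from h import *
s=bot.get_state();print(s["position"],s["tool_rot"],s["force"],s["finger_gap"])
im=cams.capture("scene")[:,:,::-1].copy();cv2.imwrite("pics/s2.png",im)
p=proj("scene",[[.4587,-.2926,.13]])[0]
cv2.imwrite("pics/s2c.png",crop(im,p,90,90,5))
E
```

```text
[ 0.45935529 -0.29309607  0.29225077] [179.70703737  -0.24633494  15.00131839] [ 0.06172524  0.3150455  -0.97780963] 0.06131073533347375
```

View pics/s2c.png

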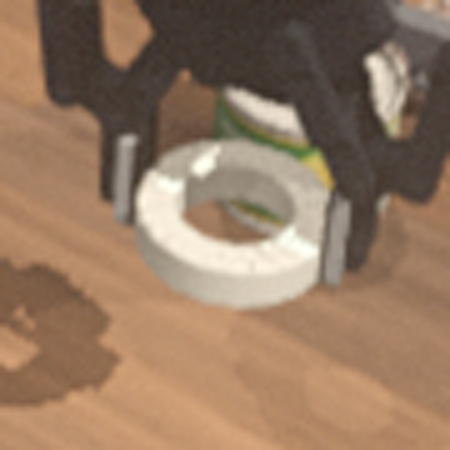

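Call:
step_arm(
  deltas=[
    {"tx": 10.6, "ty": -23.8, "tz": 0, "yaw": 0, "claw": 55},
    {"tx": 10.6, "ty": -23.8, "tz": 0, "yaw": 0, "claw": 55},
    {"tx": 10.6, "ty": -23.8, "tz": 0, "yaw": 0, "claw": 55},
    {"tx": 10.6, "ty": -23.8, "tz": 0, "yaw": 0, "claw": 55},
    {"tx": 10.6, "ty": -23.8, "tz": 0, "yaw": 0, "claw": 55},
    {"tx": 10.6, "ty": -23.8, "tz": 10, "yaw": 0, "claw": 55},
    {"tx": 10.6, "ty": -23.8, "tz": 20, "yaw": 0, "claw": 55},
    {"tx": 10.6, "ty": -23.8, "tz": 20, "yaw": 0, "claw": 55},
    {"tx": 0, "ty": 0, "tz": 10, "yaw": 0, "claw": 55},
    {"tx": 0, "ty": 0, "tz": 0, "yaw": 0, "claw": 55},
    {"tx": 0, "ty": 0, "tz": 0, "yaw": 0, "claw": 55},
    {"tx": 0, "ty": 0, "tz": 0, "yaw": 0, "claw": 55},
  ],
)

```text
time: 6.63
position: [0.4909, -0.0872, 0.2287]
tool_rot: [180.0, 0.0, 15.0]
force: [0.2, -0.2, -0.3]
finger_gap: 0.0615
```

```bash
python3 - <<'E'
from h import *
s=bot.get_state();print(s["position"],s["tool_rot"],s["force"],s["finger_gap"])
for c in("scene","top"):
    im=cams.capture(c)[:,:,::-1].copy();cv2.imwrite(f"pics/{c}3.png",im)
    p=proj(c,[[.491,-.0867,.06]])[0]
    print(c,ringfit(c,im,p,(.491,-.0867),s["position"][2]-.1684,.032))
    cv2.imwrite(f"pics/{c}3c.png",crop(im,p,76,90,5))
cv2.imwrite("pics/m3.png",np.hstack([cv2.imread("pics/scene3c.png"),cv2.imread("pics/top3c.png")]))
E
```

```text
[ 0.49091658 -0.08722185  0.22866996] [1.7999502e+02 2.7890234e-02 1.4964931e+01] [ 0.19525182 -0.22282545 -0.29526509] 0.06152407395387564
scene (array([ 0.47306901, -0.10073097]), np.uint64(1467), np.float64(757.243137254902))
top (array([ 0.45523059, -0.08954404]), np.uint64(567), np.float64(476.8156862745098))
```

View pics/m3.png

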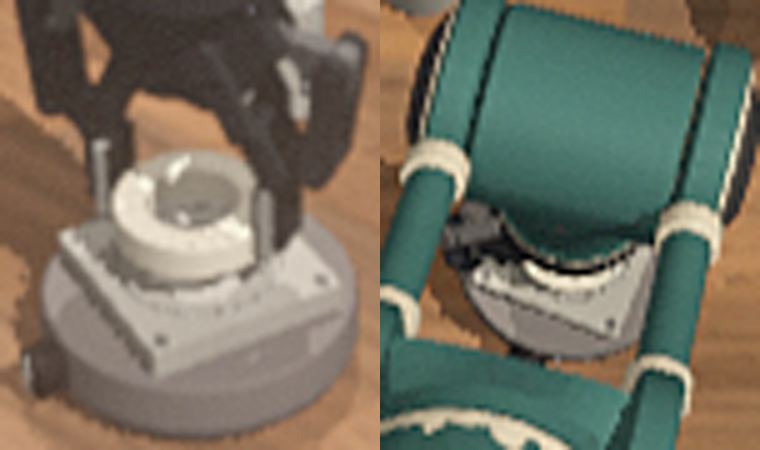

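Call:
step_arm(
  deltas=[
    {"tx": 0, "ty": 0, "tz": 7, "yaw": 0, "claw": 55},
    {"tx": 0, "ty": 0, "tz": 5, "yaw": 0, "claw": 55},
    {"tx": 0, "ty": 0, "tz": 2, "yaw": 0, "claw": 55},
    {"tx": 0, "ty": 0, "tz": 1, "yaw": 0, "claw": 55},
    {"tx": 0, "ty": 0, "tz": 0, "yaw": 0, "claw": 55},
    {"tx": 0, "ty": 0, "tz": 0, "yaw": 0, "claw": 55},
    {"tx": 0, "ty": 0, "tz": 0, "yaw": 0, "claw": 55},
  ],
)

```text
time: 7.32
position: [0.491, -0.0865, 0.2137]
tool_rot: [180.0, -0.0, 15.0]
force: [-0.1, 0.4, -1.1]
finger_gap: 0.0614
```

Call:
step_arm(
  deltas=[
    {"tx": 0, "ty": 0, "tz": 0.7, "yaw": 0, "claw": 55},
    {"tx": 0, "ty": 0, "tz": 0, "yaw": 0, "claw": 55},
    {"tx": 0, "ty": 0, "tz": 0, "yaw": 0, "claw": 55},
  ],
)

```text
time: 7.57
position: [0.4911, -0.0865, 0.2134]
tool_rot: [180.0, -0.0, 15.0]
force: [-1.3, 0.6, 3.5]
finger_gap: 0.0616
```

Call:
step_arm(
  deltas=[
    {"tx": 0, "ty": 0, "tz": 0, "yaw": 0, "claw": 66},
    {"tx": 0, "ty": 0, "tz": 0, "yaw": 0, "claw": 70},
    {"tx": 0, "ty": 0, "tz": 0, "yaw": 0, "claw": 75},
    {"tx": 0, "ty": 0, "tz": 0, "yaw": 0, "claw": 80},
    {"tx": 0, "ty": 0, "tz": -8, "yaw": 0, "claw": 85},
    {"tx": 0, "ty": 0, "tz": -20, "yaw": 0, "claw": 85},
    {"tx": 0, "ty": 0, "tz": -35, "yaw": 0, "claw": 85},
    {"tx": 10, "ty": -30, "tz": -20, "yaw": 0, "claw": 85},
    {"tx": 10, "ty": -36, "tz": 0, "yaw": 0, "claw": 85},
    {"tx": 10, "ty": -36, "tz": 0, "yaw": 0, "claw": 85},
    {"tx": 10, "ty": -36, "tz": 0, "yaw": 0, "claw": 85},
  ],
)

```text
time: 8.48
position: [0.494, 0.0583, 0.2977]
tool_rot: [180.0, -0.2, 14.9]
force: [0.7, -0.1, -0.8]
finger_gap: 0.085
```

```bash
python3 - <<'E'
from h import *
s=bot.get_state();print(s["position"],s["tool_rot"],s["force"],s["finger_gap"])
o=[]
for c in("scene","top"):
    im=cams.capture(c)[:,:,::-1].copy();cv2.imwrite(f"pics/{c}4.png",im)
    p=proj(c,[[.491,-.0867,.055]])[0]
    o.append(crop(im,p,70,80,5));print(finder.pinpoint("large_ring",c)[:1])
cv2.imwrite("pics/m4.png",np.hstack(o))
E
```

```text
[0.49401879 0.05833712 0.29769715] [ 1.79974056e+02 -1.56143372e-01  1.49160015e+01] [ 0.65256001 -0.10111157 -0.77092088] 0.08502687983209338
[{'uv': [235.6, 225.1], 'score': 0.68}]
[{'uv': [247.4, 215.3], 'score': 0.85}]
```

View pics/m4.png

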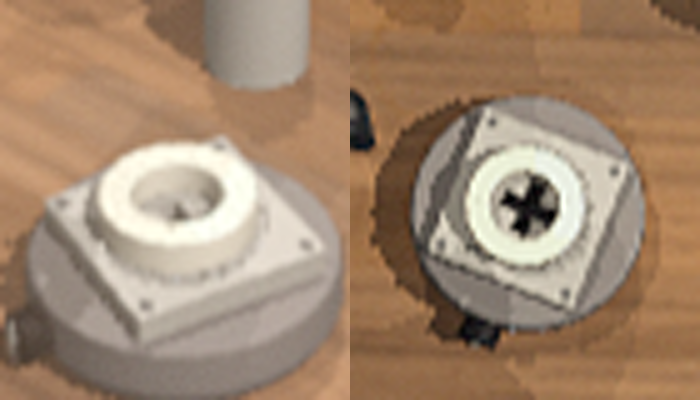

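```bash
cat >> h.py <<'E'
def discfit(c,im,x0,z,r,ri,z0):
    """Fit bright annulus top: contrast against rest of local window"""
    G=im.min(2).astype(float)
    u,v=np.int32(proj(c,[[*x0,z]])[0])
    def band(p,a,b): return ringmask(c,im.shape,*p,z,b,0)-ringmask(c,im.shape,*p,z,a,0)
    def cost(p):
        i=band(p,ri+.001,r-.0005);o=band(p,r+.0005,r+.003)+band(p,ri-.004,ri-.0005)
        return (o*G).sum()/o.sum()-(i*G).sum()/i.sum()+.5*np.sqrt((i*G*G).sum()/i.sum()-((i*G).sum()/i.sum())**2)
    s=np.array(x0,float);R=[minimize(cost,s+d,method="Nelder-Mead",options=dict(initial_simplex=s+d+np.array([[0,0],[.003,0],[0,.003]]))) for d in np.array([[0,0],[.003,-.003],[-.003,.003]])]
    R.sort(key=lambda q:q.fun);return [(q.x.round(4),round(q.fun,1)) for q in R[:2]]
E
python3 - <<'E'
from h import *
for c in("top","scene"):
    im=cv2.imread(f"pics/{c}4.png");print(c,discfit(c,im,(.491,-.0867),.061,.032,.019,.045))
    im=cv2.imread(f"pics/{c}0.png");print(c,"table check",discfit(c,im,(.4585,-.292),.016,.032,.019,.0))
E
```

```text
top [(array([ 0.4893, -0.0843]), np.float64(-76.2)), (array([ 0.4893, -0.0843]), np.float64(-76.2))]
top table check [(array([ 0.4573, -0.291 ]), np.float64(-122.7)), (array([ 0.4573, -0.291 ]), np.float64(-122.7))]
scene [(array([ 0.4911, -0.0854]), np.float64(-54.3)), (array([ 0.4911, -0.0854]), np.float64(-54.3))]
scene table check [(array([ 0.4587, -0.2924]), np.float64(-83.8)), (array([ 0.4587, -0.2924]), np.float64(-83.8))]
```

The ring sits about 2 mm off the plate's centre, by about (-1,+1.9) mm in both cameras. I'll regrip it and shift it.

Call:
step_arm(
  deltas=[
    {"tx": -10, "ty": 36, "tz": 0, "yaw": 0, "claw": 85},
    {"tx": -10, "ty": 36, "tz": 0, "yaw": 0, "claw": 85},
    {"tx": -10, "ty": 36, "tz": 0, "yaw": 0, "claw": 85},
    {"tx": -10, "ty": 30, "tz": 20, "yaw": 0, "claw": 85},
    {"tx": 0, "ty": 0, "tz": 0, "yaw": 0, "claw": 85},
    {"tx": 0, "ty": 0, "tz": 30, "yaw": 0, "claw": 85},
    {"tx": 0, "ty": 0, "tz": 20, "yaw": 0, "claw": 85},
    {"tx": 0, "ty": 0, "tz": 12, "yaw": 0, "claw": 85},
    {"tx": 0, "ty": 0, "tz": 0, "yaw": 0, "claw": 85},
    {"tx": 0, "ty": 0, "tz": 0, "yaw": 0, "claw": 85},
  ],
)

```text
time: 9.52
position: [0.4902, -0.0873, 0.2134]
tool_rot: [-179.9, 0.1, 14.9]
force: [0.4, -0.2, -0.3]
finger_gap: 0.0855
```

Call:
step_arm(
  deltas=[
    {"tx": 0, "ty": 0, "tz": 0, "yaw": 0, "claw": 65},
    {"tx": 0, "ty": 0, "tz": 0, "yaw": 0, "claw": 55},
    {"tx": 0, "ty": 0, "tz": 0, "yaw": 0, "claw": 55},
    {"tx": 0, "ty": 0, "tz": 0, "yaw": 0, "claw": 55},
    {"tx": 0, "ty": 0, "tz": 0, "yaw": 0, "claw": 55},
    {"tx": 0, "ty": 0, "tz": 0, "yaw": 0, "claw": 55},
  ],
)

```text
time: 10.02
position: [0.4919, -0.0867, 0.2156]
tool_rot: [179.9, -0.2, 15.0]
force: [0.0, -1.2, 6.4]
finger_gap: 0.0615
```

Call:
step_arm(
  deltas=[
    {"tx": 0, "ty": 0, "tz": -3, "yaw": 0, "claw": 55},
    {"tx": 0.6, "ty": 2.1, "tz": 0, "yaw": 0, "claw": 55},
    {"tx": 0, "ty": 0, "tz": 0, "yaw": 0, "claw": 55},
    {"tx": 0, "ty": 0, "tz": 0, "yaw": 0, "claw": 55},
    {"tx": 0, "ty": 0, "tz": 1.5, "yaw": 0, "claw": 55},
    {"tx": 0, "ty": 0, "tz": 1, "yaw": 0, "claw": 55},
    {"tx": 0, "ty": 0, "tz": 0, "yaw": 0, "claw": 55},
    {"tx": 0, "ty": 0, "tz": 0, "yaw": 0, "claw": 55},
  ],
)

```text
time: 10.68
position: [0.4921, -0.0884, 0.2157]
tool_rot: [-180.0, 0.0, 15.0]
force: [-5.1, 0.7, 12.6]
finger_gap: 0.0613
```

Call:
step_arm(
  deltas=[
    {"tx": 0, "ty": 0, "tz": 0, "yaw": 0, "claw": 66},
    {"tx": 0, "ty": 0, "tz": 0, "yaw": 0, "claw": 70},
    {"tx": 0, "ty": 0, "tz": 0, "yaw": 0, "claw": 75},
    {"tx": 0, "ty": 0, "tz": 0, "yaw": 0, "claw": 80},
    {"tx": 0, "ty": 0, "tz": -8, "yaw": 0, "claw": 85},
    {"tx": 0, "ty": 0, "tz": -20, "yaw": 0, "claw": 85},
    {"tx": 0, "ty": 0, "tz": -35, "yaw": 0, "claw": 85},
    {"tx": 6, "ty": -30, "tz": -20, "yaw": 0, "claw": 85},
    {"tx": 6, "ty": -36, "tz": 0, "yaw": 0, "claw": 85},
    {"tx": 6, "ty": -36, "tz": 0, "yaw": 0, "claw": 85},
    {"tx": 6, "ty": -36, "tz": 0, "yaw": 0, "claw": 85},
    {"tx": 0, "ty": -36, "tz": 0, "yaw": 0, "claw": 85},
  ],
)

```text
time: 11.68
position: [0.4705, 0.0875, 0.2987]
tool_rot: [180.0, -0.1, 15.0]
force: [0.8, -0.3, 1.0]
finger_gap: 0.085
```

Call:
step_arm(
  deltas=[
    {"tx": 0, "ty": 0, "tz": 0, "yaw": 0, "claw": 85},
    {"tx": 0, "ty": 0, "tz": 0, "yaw": 0, "claw": 85},
    {"tx": 0, "ty": 0, "tz": 0, "yaw": 0, "claw": 85},
  ],
)

```text
time: 11.93
position: [0.4702, 0.0859, 0.2978]
tool_rot: [180.0, -0.0, 15.1]
force: [0.2, 0.2, 0.5]
finger_gap: 0.0851
```

```bash
python3 - <<'E'
from h import *
s=bot.get_state();print(s["position"],s["tool_rot"],s["force"],s["finger_gap"])
for c in("top","scene"):
    im=cams.capture(c)[:,:,::-1].copy();cv2.imwrite(f"pics/{c}5.png",im)
    print(c,discfit(c,im,(.491,-.0867),.061,.032,.019,.045))
    im=cv2.imread(f"pics/{c}0.png");print(discfit(c,im,(.4685,.1035),.016,.027,.019,.0))
E
```

```text
[0.47022742 0.08588989 0.29777191] [ 1.79963935e+02 -1.66193138e-02  1.50725681e+01] [0.21396579 0.23804816 0.45342737] 0.08511364882619085
top [(array([ 0.4897, -0.0865]), np.float64(-74.2)), (array([ 0.4897, -0.0865]), np.float64(-74.2))]
[(array([0.4667, 0.1026]), np.float64(-129.5)), (array([0.4667, 0.1026]), np.float64(-129.5))]
scene [(array([ 0.4914, -0.0872]), np.float64(-55.2)), (array([ 0.4914, -0.0872]), np.float64(-55.2))]
[(array([0.4691, 0.1024]), np.float64(-62.1)), (array([0.4691, 0.1024]), np.float64(-62.1))]
```

Call:
step_arm(
  deltas=[
    {"tx": 2.1, "ty": -16.1, "tz": 30, "yaw": 0, "claw": 85},
    {"tx": 0, "ty": 0, "tz": 36, "yaw": 0, "claw": 85},
    {"tx": 0, "ty": 0, "tz": 30, "yaw": 0, "claw": 85},
    {"tx": 0, "ty": 0, "tz": 20, "yaw": 0, "claw": 85},
    {"tx": 0, "ty": 0, "tz": 10.5, "yaw": 0, "claw": 85},
    {"tx": 0, "ty": 0, "tz": 0, "yaw": 0, "claw": 85},
    {"tx": 0, "ty": 0, "tz": 0, "yaw": 0, "claw": 85},
    {"tx": 0, "ty": 0, "tz": 0, "yaw": 0, "claw": 85},
  ],
)

```text
time: 12.7
position: [0.4693, 0.1017, 0.1724]
tool_rot: [180.0, -0.1, 14.9]
force: [1.4, -0.4, 0.2]
finger_gap: 0.0849
```

Call:
step_arm(
  deltas=[
    {"tx": 0, "ty": 0, "tz": 0, "yaw": 0, "claw": 65},
    {"tx": 0, "ty": 0, "tz": 0, "yaw": 0, "claw": 55},
    {"tx": 0, "ty": 0, "tz": 0, "yaw": 0, "claw": 45},
    {"tx": 0, "ty": 0, "tz": 0, "yaw": 0, "claw": 45},
    {"tx": 0, "ty": 0, "tz": 0, "yaw": 0, "claw": 45},
    {"tx": 0, "ty": 0, "tz": 0, "yaw": 0, "claw": 45},
    {"tx": 0, "ty": 0, "tz": 0, "yaw": 0, "claw": 45},
    {"tx": 0, "ty": 0, "tz": 0, "yaw": 0, "claw": 45},
  ],
)

```text
time: 13.37
position: [0.4689, 0.1022, 0.1726]
tool_rot: [180.0, -0.1, 15.0]
force: [-1.2, -1.5, 5.7]
finger_gap: 0.0515
```

Call:
step_arm(
  deltas=[
    {"tx": 0, "ty": 0, "tz": -10, "yaw": 0, "claw": 45},
    {"tx": 0, "ty": 0, "tz": -30, "yaw": 0, "claw": 45},
    {"tx": 0, "ty": 0, "tz": -35, "yaw": 0, "claw": 45},
    {"tx": 0, "ty": 0, "tz": -35, "yaw": 0, "claw": 45},
    {"tx": -4.5, "ty": 31.7, "tz": 0, "yaw": 0, "claw": 45},
    {"tx": -4.5, "ty": 31.7, "tz": 0, "yaw": 0, "claw": 45},
    {"tx": -4.5, "ty": 31.7, "tz": 0, "yaw": 0, "claw": 45},
    {"tx": -4.5, "ty": 31.7, "tz": 0, "yaw": 0, "claw": 45},
    {"tx": -4.5, "ty": 31.7, "tz": 0, "yaw": 0, "claw": 45},
    {"tx": -4.4, "ty": 31.7, "tz": 0, "yaw": 0, "claw": 45},
    {"tx": 0, "ty": 0, "tz": 0, "yaw": 0, "claw": 45},
    {"tx": 0, "ty": 0, "tz": 20, "yaw": 0, "claw": 45},
  ],
)

```text
time: 14.37
position: [0.4936, -0.0908, 0.2654]
tool_rot: [179.8, -0.5, 14.8]
force: [1.1, 0.8, 0.1]
finger_gap: 0.0517
```

Call:
step_arm(
  deltas=[
    {"tx": 0, "ty": 0, "tz": 10, "yaw": 0, "claw": 45},
    {"tx": 0, "ty": 0, "tz": 8, "yaw": 0, "claw": 45},
    {"tx": 0, "ty": 0, "tz": 0, "yaw": 0, "claw": 45},
    {"tx": 0, "ty": 0, "tz": 0, "yaw": 0, "claw": 45},
    {"tx": 0, "ty": 0, "tz": 0, "yaw": 0, "claw": 45},
  ],
)

```text
time: 14.78
position: [0.4915, -0.0881, 0.2434]
tool_rot: [180.0, -0.0, 15.1]
force: [0.8, 0.1, -0.9]
finger_gap: 0.0514
```

Call:
step_arm(
  deltas=[
    {"tx": 0.3, "ty": 0.3, "tz": 5, "yaw": 0, "claw": 45},
    {"tx": 0, "ty": 0, "tz": 4, "yaw": 0, "claw": 45},
    {"tx": 0, "ty": 0, "tz": 1, "yaw": 0, "claw": 45},
    {"tx": 0, "ty": 0, "tz": 0, "yaw": 0, "claw": 45},
    {"tx": 0, "ty": 0, "tz": 0, "yaw": 0, "claw": 45},
    {"tx": 0, "ty": 0, "tz": 0, "yaw": 0, "claw": 45},
  ],
)

```text
time: 15.28
position: [0.492, -0.0888, 0.2336]
tool_rot: [180.0, -0.1, 15.0]
force: [-0.4, 1.9, 5.4]
finger_gap: 0.0516
```

Call:
step_arm(
  deltas=[
    {"tx": 0, "ty": 0, "tz": 0, "yaw": 0, "claw": 57},
    {"tx": 0, "ty": 0, "tz": 0, "yaw": 0, "claw": 65},
    {"tx": 0, "ty": 0, "tz": 0, "yaw": 0, "claw": 75},
    {"tx": 0, "ty": 0, "tz": -8, "yaw": 0, "claw": 80},
    {"tx": 0, "ty": 0, "tz": -20, "yaw": 0, "claw": 85},
    {"tx": 0, "ty": 0, "tz": -35, "yaw": 0, "claw": 85},
    {"tx": 6, "ty": -30, "tz": -20, "yaw": 0, "claw": 85},
    {"tx": 6, "ty": -36, "tz": 0, "yaw": 0, "claw": 85},
    {"tx": 6, "ty": -36, "tz": 0, "yaw": 0, "claw": 85},
    {"tx": 6, "ty": -36, "tz": 0, "yaw": 0, "claw": 85},
    {"tx": 0, "ty": 0, "tz": 0, "yaw": 0, "claw": 85},
    {"tx": 0, "ty": 0, "tz": 0, "yaw": 0, "claw": 85},
  ],
)

```text
time: 16.28
position: [0.4788, 0.0523, 0.3165]
tool_rot: [180.0, -0.0, 15.2]
force: [-0.4, -0.4, -0.1]
finger_gap: 0.0847
```

```bash
python3 - <<'E'
from h import *
s=bot.get_state();print(s["position"],s["tool_rot"],s["force"],s["finger_gap"])
o=[]
for c in("scene","top"):
    im=cams.capture(c)[:,:,::-1].copy();cv2.imwrite(f"pics/{c}6.png",im)
    print(c,discfit(c,im,(.491,-.0867),.077,.027,.019,.061))
    o.append(crop(im,proj(c,[[.491,-.0867,.06]])[0],70,80,5))
cv2.imwrite("pics/m6.png",np.hstack(o))
E
```

```text
[0.47879059 0.0522547  0.31647993] [ 1.79985754e+02 -2.65336679e-02  1.52325186e+01] [-0.3771937  -0.41170862 -0.11210363] 0.08472919955438525
scene [(array([ 0.4916, -0.0878]), np.float64(-54.2)), (array([ 0.4916, -0.0878]), np.float64(-54.2))]
top [(array([ 0.4902, -0.0875]), np.float64(-66.8)), (array([ 0.4902, -0.0875]), np.float64(-66.8))]
```

View pics/m6.png

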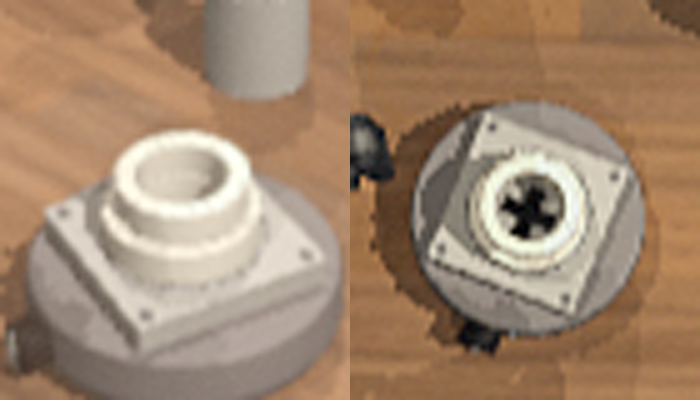

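Rings are stacked and centred to about 1 mm in both cameras. Next, the spindle.

Call:
step_arm(
  deltas=[
    {"tx": 24.9, "ty": 15.3, "tz": 0, "yaw": 0, "claw": 85},
    {"tx": 24.9, "ty": 15.3, "tz": 0, "yaw": 0, "claw": 85},
    {"tx": 24.9, "ty": 15.3, "tz": 0, "yaw": 0, "claw": 85},
    {"tx": 24.9, "ty": 15.3, "tz": 0, "yaw": 0, "claw": 85},
    {"tx": 24.9, "ty": 15.3, "tz": 0, "yaw": 0, "claw": 85},
    {"tx": 24.9, "ty": 15.3, "tz": 0, "yaw": 0, "claw": 85},
  ],
)

```text
time: 16.88
position: [0.6485, -0.0021, 0.3156]
tool_rot: [180.0, 0.0, 14.8]
force: [0.4, 0.6, 0.3]
finger_gap: 0.0851
```

Call:
step_arm(
  deltas=[
    {"tx": 0, "ty": 0, "tz": 0, "yaw": -0.11, "claw": 70},
    {"tx": 0, "ty": 0, "tz": 0, "yaw": -0.11, "claw": 70},
    {"tx": 0, "ty": 0, "tz": 0, "yaw": -0.11, "claw": 70},
    {"tx": 0, "ty": 0, "tz": 0, "yaw": -0.11, "claw": 70},
    {"tx": 0, "ty": 0, "tz": 0, "yaw": -0.11, "claw": 70},
    {"tx": 0, "ty": 0, "tz": 0, "yaw": -0.11, "claw": 70},
    {"tx": 0, "ty": 0, "tz": 0, "yaw": -0.11, "claw": 70},
    {"tx": 0, "ty": 0, "tz": 0, "yaw": -0.12, "claw": 70},
    {"tx": 0, "ty": 0, "tz": 0, "yaw": 0, "claw": 70},
    {"tx": 0, "ty": 0, "tz": 0, "yaw": 0, "claw": 70},
    {"tx": 0, "ty": 0, "tz": 0, "yaw": 0, "claw": 70},
  ],
)

```text
time: 17.8
position: [0.6472, -0.0005, 0.3158]
tool_rot: [-180.0, 0.0, 65.7]
force: [-0.3, -0.0, 0.5]
finger_gap: 0.0701
```

```bash
python3 - <<'E'
from h import *
s=bot.get_state();print(s["position"],s["tool_rot"],s["force"],s["finger_gap"])
im=cams.capture("scene")[:,:,::-1].copy();cv2.imwrite("pics/s7.png",im)
cv2.imwrite("pics/s7c.png",crop(im,proj("scene",[[.647,.002,.11]])[0],80,90,6))
E
```

```text
[ 6.47219789e-01 -5.39243676e-04  3.15829523e-01] [-1.79986235e+02  1.33369752e-02  6.57379844e+01] [-0.31472155 -0.03429726  0.49059187] 0.07013231011228949
```

View pics/s7c.png

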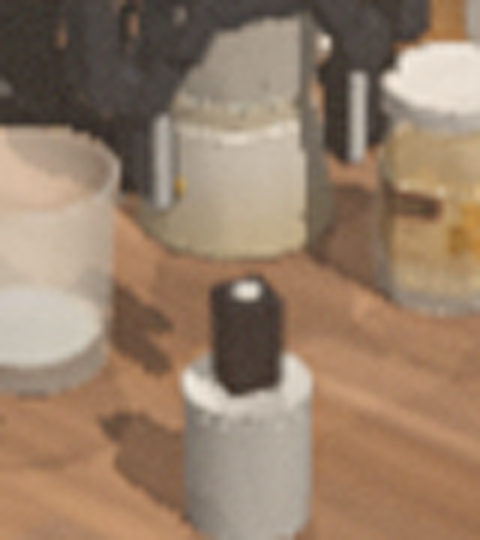

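Call:
step_arm(
  deltas=[
    {"tx": 2.3, "ty": -2.1, "tz": 0, "yaw": 0, "claw": 60},
    {"tx": 0, "ty": 0, "tz": 20, "yaw": 0, "claw": 60},
    {"tx": 0, "ty": 0, "tz": 25, "yaw": 0, "claw": 60},
    {"tx": 0, "ty": 0, "tz": 20, "yaw": 0, "claw": 60},
    {"tx": 0, "ty": 0, "tz": 10, "yaw": 0, "claw": 60},
    {"tx": 0, "ty": 0, "tz": 0, "yaw": 0, "claw": 60},
    {"tx": 0, "ty": 0, "tz": 0, "yaw": 0, "claw": 60},
    {"tx": 0, "ty": 0, "tz": 0, "yaw": 0, "claw": 60},
  ],
)

```text
time: 18.52
position: [0.647, 0.0036, 0.2424]
tool_rot: [179.9, -0.0, 66.0]
force: [-0.2, 0.9, 0.6]
finger_gap: 0.0595
```

Call:
step_arm(
  deltas=[
    {"tx": 0, "ty": 0, "tz": 0, "yaw": 0, "claw": 40},
    {"tx": 0, "ty": 0, "tz": 0, "yaw": 0, "claw": 30},
    {"tx": 0, "ty": 0, "tz": 0, "yaw": 0, "claw": 22},
    {"tx": 0, "ty": 0, "tz": 0, "yaw": 0, "claw": 15},
    {"tx": 0, "ty": 0, "tz": 0, "yaw": 0, "claw": 10},
    {"tx": 0, "ty": 0, "tz": 0, "yaw": 0, "claw": 10},
    {"tx": 0, "ty": 0, "tz": 0, "yaw": 0, "claw": 10},
    {"tx": 0, "ty": 0, "tz": 0, "yaw": 0, "claw": 10},
    {"tx": 0, "ty": 0, "tz": 0, "yaw": 0, "claw": 10},
    {"tx": 0, "ty": 0, "tz": 0, "yaw": 0, "claw": 10},
  ],
  squeeze=80,
)

```text
time: 19.35
position: [0.6469, 0.0036, 0.2425]
tool_rot: [179.9, -0.1, 66.0]
force: [0.0, -0.2, 5.6]
finger_gap: 0.0209
```

Call:
step_arm(
  deltas=[
    {"tx": 0, "ty": 0, "tz": -5, "yaw": 0, "claw": 10},
    {"tx": 0, "ty": 0, "tz": -15, "yaw": 0, "claw": 10},
    {"tx": 0, "ty": 0, "tz": -25, "yaw": 0, "claw": 10},
    {"tx": 0, "ty": 0, "tz": -30, "yaw": 0, "claw": 10},
    {"tx": 0, "ty": 0, "tz": -20, "yaw": -0.055, "claw": 10},
    {"tx": 0, "ty": 0, "tz": 0, "yaw": 0, "claw": 10},
    {"tx": 0, "ty": 0, "tz": 0, "yaw": 0, "claw": 10},
    {"tx": 0, "ty": 0, "tz": 0, "yaw": 0, "claw": 10},
  ],
)

```text
time: 20.02
position: [0.6455, 0.0036, 0.3344]
tool_rot: [-179.9, 0.0, 69.1]
force: [-0.6, 0.6, -1.7]
finger_gap: 0.0209
```

Call:
step_arm(
  deltas=[
    {"tx": -23.4, "ty": -18.6, "tz": 0, "yaw": 0, "claw": 10},
    {"tx": -23.4, "ty": -18.6, "tz": 0, "yaw": 0, "claw": 10},
    {"tx": -23.4, "ty": -18.6, "tz": 0, "yaw": 0, "claw": 10},
    {"tx": -23.4, "ty": -18.6, "tz": 0, "yaw": 0, "claw": 10},
    {"tx": -23.4, "ty": -18.6, "tz": 0, "yaw": 0, "claw": 10},
    {"tx": -23.4, "ty": -18.6, "tz": 0, "yaw": 0, "claw": 10},
    {"tx": 0, "ty": 0, "tz": 0, "yaw": 0, "claw": 10},
    {"tx": 0, "ty": 0, "tz": 0, "yaw": 0, "claw": 10},
    {"tx": 0, "ty": 0, "tz": 0, "yaw": 0, "claw": 10},
    {"tx": 0, "ty": 0, "tz": 0, "yaw": 0, "claw": 10},
  ],
)

```text
time: 20.85
position: [0.4924, -0.0875, 0.3352]
tool_rot: [-179.9, -0.0, 69.2]
force: [0.7, 0.7, -1.3]
finger_gap: 0.0213
```

```bash
python3 - <<'E'
from h import *
s=bot.get_state();print(s["position"],s["tool_rot"],s["force"],s["finger_gap"])
im=cams.capture("scene")[:,:,::-1].copy();cv2.imwrite("pics/s8.png",im)
uv=proj("scene",[[.492,-.088,.11]])[0].astype(int);print(uv,discfit("scene",im,(.491,-.0867),.077,.027,.019,.061))
cv2.imwrite("pics/s8c.png",crop(im,uv,76,96,6))
E
```

```text
[ 0.4924442  -0.08754455  0.33524358] [-1.79945791e+02 -9.21969977e-03  6.91510108e+01] [ 0.67590294  0.72315895 -1.32228787] 0.02131601821303902
[237 203] [(array([ 0.491 , -0.0883]), np.float64(-33.2)), (array([ 0.491 , -0.0883]), np.float64(-33.2))]
```

View pics/s8c.png

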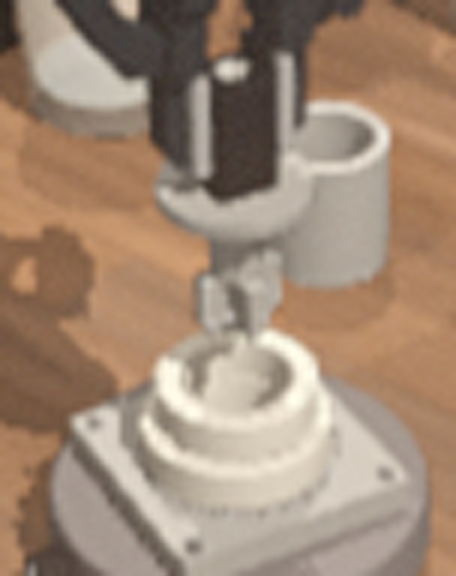

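The spindle's foot and collar line up with the ring bore to about 1 mm in the image. Lowering it step by step while watching the force.

Call:
step_arm(
  deltas=[
    {"tx": 0, "ty": 0, "tz": 12, "yaw": 0, "claw": 10},
    {"tx": 0, "ty": 0, "tz": 12, "yaw": 0, "claw": 10},
    {"tx": 0, "ty": 0, "tz": 12, "yaw": 0, "claw": 10},
    {"tx": 0, "ty": 0, "tz": 10, "yaw": 0, "claw": 10},
    {"tx": 0, "ty": 0, "tz": 0, "yaw": 0, "claw": 10},
    {"tx": 0, "ty": 0, "tz": 0, "yaw": 0, "claw": 10},
    {"tx": 0, "ty": 0, "tz": 0, "yaw": 0, "claw": 10},
  ],
)

```text
time: 21.48
position: [0.492, -0.0879, 0.2898]
tool_rot: [-180.0, 0.0, 69.1]
force: [0.8, 0.8, -0.3]
finger_gap: 0.0208
```

Call:
step_arm(
  deltas=[
    {"tx": 0, "ty": 0, "tz": 3, "yaw": 0, "claw": 10},
    {"tx": 0, "ty": 0, "tz": 3, "yaw": 0, "claw": 10},
    {"tx": 0, "ty": 0, "tz": 2, "yaw": 0, "claw": 10},
    {"tx": 0, "ty": 0, "tz": 0, "yaw": 0, "claw": 10},
    {"tx": 0, "ty": 0, "tz": 0, "yaw": 0, "claw": 10},
  ],
)

```text
time: 21.9
position: [0.4918, -0.0879, 0.2819]
tool_rot: [-180.0, 0.0, 69.1]
force: [0.7, 1.0, -0.9]
finger_gap: 0.0211
```

Call:
step_arm(
  deltas=[
    {"tx": 0, "ty": 0, "tz": 2, "yaw": 0, "claw": 10},
    {"tx": 0, "ty": 0, "tz": 2, "yaw": 0, "claw": 10},
    {"tx": 0, "ty": 0, "tz": 0, "yaw": 0, "claw": 10},
    {"tx": 0, "ty": 0, "tz": 0, "yaw": 0, "claw": 10},
  ],
)

```text
time: 22.23
position: [0.4918, -0.0879, 0.2778]
tool_rot: [-180.0, -0.0, 69.1]
force: [-0.8, -0.0, -1.4]
finger_gap: 0.0208
```

Call:
step_arm(
  deltas=[
    {"tx": 0, "ty": 0, "tz": 1.5, "yaw": 0, "claw": 10},
    {"tx": 0, "ty": 0, "tz": 1.5, "yaw": 0, "claw": 10},
    {"tx": 0, "ty": 0, "tz": 0, "yaw": 0, "claw": 10},
    {"tx": 0, "ty": 0, "tz": 0, "yaw": 0, "claw": 10},
  ],
)

```text
time: 22.57
position: [0.4923, -0.0879, 0.2761]
tool_rot: [180.0, -0.0, 69.1]
force: [-2.7, 0.7, 5.7]
finger_gap: 0.0208
```

```bash
python3 - <<'E'
from cell import bot
s=bot.get_state();print(s["position"],s["force"],s["torque"],s["tool_rot"])
E
```

```text
[ 0.49227615 -0.08791928  0.27613415] [-2.67422232  0.66129135  5.68592455] [ 0.16689784  0.49584994 -0.01685522] [ 1.79963274e+02 -8.21572685e-03  6.91425102e+01]
```

Call:
step_arm(
  deltas=[
    {"tx": 0, "ty": 0, "tz": 1, "yaw": 0, "claw": 10},
    {"tx": 0, "ty": 0, "tz": 0, "yaw": 0, "claw": 10},
    {"tx": 0, "ty": 0, "tz": 0, "yaw": 0, "claw": 10},
    {"tx": 0, "ty": 0, "tz": 0, "yaw": 0, "claw": 10},
  ],
)

```text
time: 22.9
position: [0.4924, -0.0879, 0.2759]
tool_rot: [180.0, -0.0, 69.1]
force: [-3.9, 1.3, 10.1]
finger_gap: 0.0213
```

```bash
python3 - <<'E'
from cell import bot
s=bot.get_state();print(s["position"],s["force"],s["torque"],s["tool_rot"])
E
```

```text
[ 0.49238734 -0.08793804  0.27593319] [-3.94055938  1.25962071 10.08172964] [ 0.18771791  0.84765593 -0.02695769] [ 1.79951103e+02 -9.64769799e-03  6.91448186e+01]
```

Call:
step_arm(
  deltas=[
    {"tx": 0, "ty": 0, "tz": -1.8, "yaw": 0, "claw": 10},
    {"tx": 1.2, "ty": -0.6, "tz": 0, "yaw": 0, "claw": 10},
    {"tx": 0, "ty": 0, "tz": 0, "yaw": 0, "claw": 10},
    {"tx": 0, "ty": 0, "tz": 0, "yaw": 0, "claw": 10},
    {"tx": 0, "ty": 0, "tz": 1, "yaw": 0, "claw": 10},
    {"tx": 0, "ty": 0, "tz": 1, "yaw": 0, "claw": 10},
    {"tx": 0, "ty": 0, "tz": 0, "yaw": 0, "claw": 10},
    {"tx": 0, "ty": 0, "tz": 0, "yaw": 0, "claw": 10},
  ],
)

```text
time: 23.57
position: [0.4917, -0.0866, 0.2734]
tool_rot: [-180.0, 0.0, 69.1]
force: [-0.2, -0.3, -0.5]
finger_gap: 0.0209
```

```bash
cat > ct.py <<'E'
from cell import bot
import numpy as np
s=bot.get_state();F=s["force"];T=s["torque"];L=.231;fz=F[2]+1.2
print(np.round(s["position"],4),np.round(F,2),np.round(T,3),"contact mm",round(1e3*(-L*F[0]-T[1])/fz,1),round(1e3*(T[0]-L*F[1])/fz,1))
E
python3 ct.py
```

```text
[ 0.4917 -0.0866  0.2734] [-0.2  -0.25 -0.47] [-0.018  0.039  0.007] contact mm 11.8 55.2
```

It dropped into the socket. Pressing on.

Call:
step_arm(
  deltas=[
    {"tx": 0, "ty": 0, "tz": 1.5, "yaw": 0, "claw": 10},
    {"tx": 0, "ty": 0, "tz": 1.5, "yaw": 0, "claw": 10},
    {"tx": 0, "ty": 0, "tz": 1.5, "yaw": 0, "claw": 10},
    {"tx": 0, "ty": 0, "tz": 0, "yaw": 0, "claw": 10},
    {"tx": 0, "ty": 0, "tz": 0, "yaw": 0, "claw": 10},
  ],
  squeeze=110,
)

```text
time: 23.98
position: [0.492, -0.0866, 0.2697]
tool_rot: [180.0, -0.0, 69.1]
force: [-1.1, 0.1, 2.5]
finger_gap: 0.0205
```

Call:
step_arm(
  deltas=[
    {"tx": 0, "ty": 0, "tz": 1.5, "yaw": 0, "claw": 10},
    {"tx": 0, "ty": 0, "tz": 1.5, "yaw": 0, "claw": 10},
    {"tx": 0, "ty": 0, "tz": 1, "yaw": 0, "claw": 10},
    {"tx": 0, "ty": 0, "tz": 0, "yaw": 0, "claw": 10},
    {"tx": 0, "ty": 0, "tz": 0, "yaw": 0, "claw": 10},
  ],
)

```text
time: 24.4
position: [0.492, -0.0866, 0.2657]
tool_rot: [180.0, -0.0, 69.1]
force: [-1.1, 0.8, 5.5]
finger_gap: 0.0205
```

```bash
python3 ct.py
```

```text
[ 0.492  -0.0866  0.2657] [-1.13  0.81  5.47] [ 0.139  0.401 -0.055] contact mm -21.0 -7.2
```

Call:
step_arm(
  deltas=[
    {"tx": 0, "ty": 0, "tz": 1.5, "yaw": 0, "claw": 10},
    {"tx": 0, "ty": 0, "tz": 1, "yaw": 0, "claw": 10},
    {"tx": 0, "ty": 0, "tz": 0, "yaw": 0, "claw": 10},
    {"tx": 0, "ty": 0, "tz": 0, "yaw": 0, "claw": 10},
  ],
)

```text
time: 24.73
position: [0.492, -0.0866, 0.2635]
tool_rot: [180.0, -0.0, 69.1]
force: [-3.4, 1.2, 8.2]
finger_gap: 0.0202
```

Call:
step_arm(
  deltas=[
    {"tx": 0, "ty": 0, "tz": 1, "yaw": 0, "claw": 10},
    {"tx": 0, "ty": 0, "tz": 0, "yaw": 0, "claw": 10},
    {"tx": 0, "ty": 0, "tz": 0, "yaw": 0, "claw": 10},
    {"tx": 0, "ty": 0, "tz": 0, "yaw": 0, "claw": 10},
  ],
)

```text
time: 25.07
position: [0.4921, -0.0866, 0.2635]
tool_rot: [180.0, -0.0, 69.1]
force: [-5.3, 0.8, 15.6]
finger_gap: 0.0203
```

Call:
step_arm(
  deltas=[
    {"tx": 0, "ty": 0, "tz": 1, "yaw": 0, "claw": 10},
    {"tx": 0, "ty": 0, "tz": 0, "yaw": 0, "claw": 10},
    {"tx": 0, "ty": 0, "tz": 0, "yaw": 0, "claw": 10},
    {"tx": 0, "ty": 0, "tz": 0, "yaw": 0, "claw": 10},
  ],
)

```text
time: 25.4
position: [0.4922, -0.0866, 0.2634]
tool_rot: [180.0, -0.0, 69.1]
force: [-7.4, 1.8, 20.7]
finger_gap: 0.0209
```

```bash
python3 ct.py; python3 - <<'E'
from h import *
im=cams.capture("scene")[:,:,::-1].copy();cv2.imwrite("pics/s9.png",im)
cv2.imwrite("pics/s9c.png",crop(im,(239,217),86,86,6))
for t in("glass","tin"): print(t,finder.pinpoint(t,"scene")[:1])
E
```

```text
[ 0.4922 -0.0866  0.2634] [-7.39  1.77 20.72] [ 0.327  1.579 -0.023] contact mm 5.8 -3.8
glass [{'uv': [218.9, 171.0], 'score': 0.78}]
tin [{'uv': [332.0, 243.6], 'score': 0.88}]
```

View pics/s9c.png

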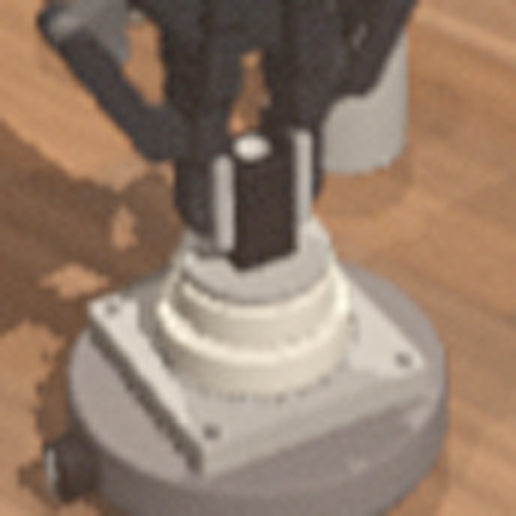

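```bash
python3 - <<'E'
import cv2,numpy as np
a,b=(cv2.imread(f"pics/{n}.png").astype(float) for n in("scene0","s9"))
for n,(x,y,w,h) in dict(glass=(198,134,36,46),tin=(316,209,39,44)).items():
    A,B=(cv2.cvtColor(np.float32(i[y:y+h,x:x+w]),cv2.COLOR_BGR2GRAY) for i in(a,b))
    print(n,cv2.phaseCorrelate(np.float64(A),np.float64(B)))
from cell import ticket
print(ticket.finish_job())
E
python3 ct.py
```

```text
glass ((0.13758416518658834, -0.07958019616543766), 0.5292331888234666)
tin ((-0.049361571657826175, 0.5148023531624482), 0.9766470953450309)
the job is handed in; nothing more can be done
None
the job is handed in; nothing more can be done
```

The grinder is assembled and I handed the job in with the spindle still gripped and pressed down, at about 25.5 s of the 67 s allowed.

- **Rings:** I laid the large ring on the plate, found it about 2 mm off centre, and regripped it to shift it. The small ring went on top. Before the spindle went in, both cameras put each ring within about 1 mm of centre.
- **Spindle:** On the way down, the foot caught the edge of the socket at about 10 N. I worked out the direction of the offset from the measured forces, lifted, shifted about 1.3 mm, and it dropped in. I then pressed it down until it stopped hard at a TCP height of 0.2635 m, which is the expected fully-home height. The push there was about 21 N.
- **Last checks:** The final picture shows the collar seated on the small ring and the rings still stacked. The cameras can't confirm the last fraction of a millimetre of flushness, so that rests on the hard stop and the height.
- **Glass and tin:** Matching against the first picture put the glass 0.16 pixels off (a weak match, 0.53) and the tin 0.5 pixels off. The trained network reported both 2 to 3 pixels off. I take that as its own error, since the arm never went near either.
- **Side force:** About 7 N of sideways force remained at the wrist when I handed in.

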